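Set resin jars warming

ROBOT

A 6-joint arm with a two-finger parallel gripper is mounted at the origin on the work surface. World frame = base frame: x ahead of the robot, y to its left, z up, the work surface at z = 0. Lengths are in mm, angles in degrees, forces in N, time in s.
With the tool pointing down it reaches from about 250 to 725 mm from the base axis. Payload 4 kg.
Tool frame: the origin (TCP) lies at the very end of the fingers, on their centre line; the grasp point (between the pads) lies env.grasp_offset behind it (env.grasp_offset is the distance from the TCP to the grasp point, in mm); z points along the fingers, y is the line along which they close (so a half turn about z gives the same grasp; the last joint's range is limited). The gripper opens to 85 mm and grips with 20 to 120 N. Pads are 22 mm wide; open, the fingers measure 114 mm over their backs; the gripper's body (76 mm by 85 mm) begins 54 mm behind the grasp point. The pads swing forward as they close: fully open they stand 13 mm farther back than shut.
Start: joints at [-72.708, 13.785, 0.286, 76.501, 0, 90], TCP at [148.618, -477.402, 231.306] pointing down, gripper open.
Joint ranges: [-155.79, 155.79], [-60.16, 107.12], [-62.33, 73.08], [-114, 123.19], [-81.49, 82.49], [-180, 180]. Speed limits (degrees/s): [159.86, 159.86, 180, 180, 180, 180].

INTERFACE

Orientations are given as a 3x3 rotation matrix whose columns are the frame's x, y, z axes.
In Python, from plant import env gives the robot as it stands.
- The arm moves only by the shell command python3 -m crank 'ROWS'. ROWS is JSON, a list of rows, each an object of numbers: "grip": the opening, from -1 (shut) to 1 (fully open); "x", "y", "z": the shift along the tool's x, y, z normalised to -1 to 1, where 1 is 0.06 m; "twist": the turn about the tool's z normalised to -1 to 1, where 1 is 4 degrees. In form: [{"grip": .., "x": .., "y": .., "z": .., "twist": ..}, ...]. A call has 1 to 12 rows; each row shifts and turns the commanded pose from where the row before left it, along the tool's axes as they then stand; what a row does not reach is not made up. A row lasts 1/8 s, in which the tool goes at most 62.5 mm and 10.7 degrees, less where a joint would pass 70% of its speed; a pose out of reach is approached as far as the arm can. A call with a number of a shift or a turn outside -1 to 1 is refused whole. A call with a gripper value outside its range is refused whole. The fingers move at their own pace and stop on an object; the grip force is fixed at half the most. Time passes only in rows, so rows that do not move let the fingers close. It gives the time, the measured TCP pose, the force, the opening and the grip force at its end, in the units of the state.
- env.state(): the state, without advancing time (a new reading comes with each control period).
- env.read_camera(name): name is "side" or "top"; returns the picture (384x512x3 uint8, red, green, blue); there is no depth.
- env.get_calibration(name): a dict with "camera_matrix" (3x3 intrinsics, pixels), "k1" (the pictures are not rectified: a ray, as slopes to the right and down, at radius r is drawn at 1 + k1 r^2 times it, then the intrinsics apply), "world_from_camera" (4x4, takes a point from camera to world coordinates). Camera axes: x right, y down, z forward; pixel columns grow to the right and rows downward; lengths in mm; the calibration is good to about 2 mm. A picture is of the moment at which its call begins. get_calibration takes no time and is no camera call.
- env.close_job(): hands the job in; it is judged then, once.
Trained networks look in the newest picture that a camera, given by its name, has taken for a name from the list of things; names that differ only in an ending like _2 or _b are one class to them, and where a whole thing is asked for, a point or a joint stands for the part that bears it (a point fixed in the world has none). Each returns a list of dicts, best first, with "confidence" (0 to 1); they miss things now and then, are a little off and sometimes report something else, mostly with a low value. They report only what shows in the picture. A call takes as long as a camera call. They do not tell look-alikes from the thing itself.
- env.look_for(camera, label): "extent" ([left, top, right, bottom] in pixels, round what is visible of it).
The state is a dict: "time_s": time; "joint_positions": joint angles; "joint_velocities": joint speeds; "effort": joint torques, N m; "tool_pos": TCP position; "eef_rot": TCP orientation; "ft_force": force on the tool from outside, world axes, zero at the start; "moment": the same for the moment, N m; "opening": opening from 0.0 (shut) to 1.0 (fully open); "grasp_force": force on a finger pad.
Only numpy, scipy, OpenCV 4.12 (cv2) and the standard library are available. Lean on these libraries where they do the work, as an engineer would, in place of code of your own. Each camera call takes 0.05 s, during which the arm holds its last target. There are 200 camera calls.

TASK

Turn the warming plate's isolator handle to off, then slide the aluminium slab along off the plate, without lifting it, until it lies centred and square on the cork mat. Then stand every resin jar upright in a neat row on the plate, one centred on each ring, beginning at the ring next to the isolator and leaving no ring empty between jars. With the jars in place turn the isolator fully on again, and leave the spray can, tape roll and sanding block where they are.

Things in the scene. Friction and masses are not known exactly. Their poses are not given: they have to be found in the camera images.
- warmer: warming plate fixed to the bench: a low slab 140 mm (its x) x 376 mm (its y, long) x 20 mm high, flat dark steel top with five white-edged rings in a row along its y. Origin at the centre of its underside; turned up to 0.08 rad on the bench
- ring0 (a point): centre of ring 0 on the plate's top (20 mm above the bench), a flat printed circle 65 mm across; it lies at y = -132 mm in the plate's frame. Rings are 66 mm apart
- ring1 (a point): centre of ring 1 on the plate's top (20 mm above the bench), a flat printed circle 65 mm across; it lies at y = -66 mm in the plate's frame. Rings are 66 mm apart
- ring2 (a point): centre of ring 2 on the plate's top (20 mm above the bench), a flat printed circle 65 mm across; it lies at y = 0 mm in the plate's frame. Rings are 66 mm apart
- ring3 (a point): centre of ring 3 on the plate's top (20 mm above the bench), a flat printed circle 65 mm across; it lies at y = 66 mm in the plate's frame. Rings are 66 mm apart
- ring4 (a point): centre of ring 4 on the plate's top (20 mm above the bench), a flat printed circle 65 mm across; it lies at y = 132 mm in the plate's frame. Rings are 66 mm apart
- mat: square-edged cork mat fixed to the bench beyond one end of the plate (either end), 160 mm (its x) x 180 mm (its y) x 18 mm high, so 2 mm lower than the plate's top; gap to the plate about 10 mm; its y runs along the plate's y. Origin at the centre of its underside
- isolator_box: grey power isolator box fixed to the bench beyond the other end of the plate, 120 mm (its x) x 96 mm (its y) x 50 mm high, with a black collar disc (60 mm across, 4 mm high) under the handle. Origin at the centre of its underside, on the handle's axis, which is vertical
- handle_grip (a point): point on the isolator handle's axis at gripping height, 83 mm above the bench. The handle is a black bar 80 mm long, 14 mm thick, standing 63 to 97 mm above the bench, centred on the axis; a white stripe on its top marks its pointer end. The point turns with the handle: its x axis runs along the bar, away from the pointer end
- isolator (a joint): angle of the isolator handle: 0 = off (bar along the box's x axis, i.e. its long side, pointer at the long white tick on the robot's side), 1.4 rad = on (bar turned 80 degrees clockwise seen from above, pointer at the short tick). Stops at both ends; a light over-centre spring (about 0.1 N m) snaps it to whichever end is nearer and keeps it there. It starts on
- slab: flat bare aluminium slab 100 mm (its x) x 140 mm (its y) x 12 mm thick, 0.3 to 0.6 kg, lying loose on the warming plate with its long side roughly along the plate. Origin at the centre of its underside. Slide it (push its edge); its underside must stay down on plate and mat
- jar0: squat closed amber glass jar of resin with a paper label and white cap, upright on the bench at the start: 60 mm diameter, 46 mm high, about 0.16 kg; origin at the centre of its underside, z up its axis. Three to five of the five jars are present (None if absent)
- jar1: squat closed amber glass jar of resin with a paper label and white cap, upright on the bench at the start: 60 mm diameter, 46 mm high, about 0.16 kg; origin at the centre of its underside, z up its axis. Three to five of the five jars are present (None if absent)
- jar2: squat closed amber glass jar of resin with a paper label and white cap, upright on the bench at the start: 60 mm diameter, 46 mm high, about 0.16 kg; origin at the centre of its underside, z up its axis. Three to five of the five jars are present (None if absent)
- jar3: squat closed amber glass jar of resin with a paper label and white cap, upright on the bench at the start: 60 mm diameter, 46 mm high, about 0.16 kg; origin at the centre of its underside, z up its axis. Three to five of the five jars are present (None if absent)
- jar4: squat closed amber glass jar of resin with a paper label and white cap, upright on the bench at the start: 60 mm diameter, 46 mm high, about 0.16 kg; origin at the centre of its underside, z up its axis. Three to five of the five jars are present (None if absent)
- spray_can: bystander: blue spray can, 66 mm diameter, 190 mm high, standing on the far side of the bench; leave alone
- tape_roll: bystander: grey tape roll, 100 mm outside, 45 mm high, on the far side of the bench; leave alone
- sanding_block: bystander: cork sanding block with a dark wooden grip, 110 x 65 x 45 mm, on the robot's right; leave alone
Not all that is in view belongs to the job. Leave any blue or green look-alike of the jar0 alone.

How it is judged (in metres and radians):
On the way, in this order (a step that is already met when the one before it is completed fails the run):
1. the isolator is off (value of joint isolator below 0.15 rad), for 0.3 s.
2. with the isolator off, the slab lies centred and square on the mat (value of joint isolator below 0.15 rad and x of slab in the frame of mat between -0.02 and 0.02 m and y of slab in the frame of mat between -0.02 and 0.02 m and angle between the x axis of slab and the x axis of mat, either way round below 0.15 rad and angle between slab's own z axis and vertical below 0.05 rad and linear speed of slab below 0.03 m/s), for 0.3 s.
3. with the isolator off, every jar stands on a ring, row filled from the isolator end (value of joint isolator below 0.15 rad and (horizontal distance between jar0 and ring0 below 0.012 m or horizontal distance between jar0 and ring1 below 0.012 m or horizontal distance between jar0 and ring2 below 0.012 m or horizontal distance between jar0 and ring3 below 0.012 m or horizontal distance between jar0 and ring4 below 0.012 m) and height (world z) of jar0 between 0.015 and 0.026 m and angle between each of jar0, jar1, jar2, jar3, jar4's own z axis and vertical below 0.1 rad and linear speed of each of jar0, jar1, jar2, jar3, jar4 below 0.03 m/s and (horizontal distance between jar1 and ring0 below 0.012 m or horizontal distance between jar1 and ring1 below 0.012 m or horizontal distance between jar1 and ring2 below 0.012 m or horizontal distance between jar1 and ring3 below 0.012 m or horizontal distance between jar1 and ring4 below 0.012 m) and height (world z) of jar1 between 0.015 and 0.026 m and (horizontal distance between jar2 and ring0 below 0.012 m or horizontal distance between jar2 and ring1 below 0.012 m or horizontal distance between jar2 and ring2 below 0.012 m or horizontal distance between jar2 and ring3 below 0.012 m or horizontal distance between jar2 and ring4 below 0.012 m) and height (world z) of jar2 between 0.015 and 0.026 m and (horizontal distance between jar3 and ring0 below 0.012 m or horizontal distance between jar3 and ring1 below 0.012 m or horizontal distance between jar3 and ring2 below 0.012 m or horizontal distance between jar3 and ring3 below 0.012 m or horizontal distance between jar3 and ring4 below 0.012 m) and height (world z) of jar3 between 0.015 and 0.026 m and (horizontal distance between jar4 and ring0 below 0.012 m or horizontal distance between jar4 and ring1 below 0.012 m or horizontal distance between jar4 and ring2 below 0.012 m or horizontal distance between jar4 and ring3 below 0.012 m or horizontal distance between jar4 and ring4 below 0.012 m) and height (world z) of jar4 between 0.015 and 0.026 m and (horizontal distance between isolator_box and ring0 above 0.27 m or horizontal distance between each of jar0, jar1, jar2, jar3, jar4 and ring1 above 0.012 m or horizontal distance between any of jar0, jar1, jar2, jar3, jar4 and ring0 below 0.012 m) and (horizontal distance between isolator_box and ring0 above 0.27 m or horizontal distance between each of jar0, jar1, jar2, jar3, jar4 and ring2 above 0.012 m or horizontal distance between any of jar0, jar1, jar2, jar3, jar4 and ring1 below 0.012 m) and (horizontal distance between isolator_box and ring0 above 0.27 m or horizontal distance between each of jar0, jar1, jar2, jar3, jar4 and ring3 above 0.012 m or horizontal distance between any of jar0, jar1, jar2, jar3, jar4 and ring2 below 0.012 m) and (horizontal distance between isolator_box and ring0 above 0.27 m or horizontal distance between each of jar0, jar1, jar2, jar3, jar4 and ring4 above 0.012 m or horizontal distance between any of jar0, jar1, jar2, jar3, jar4 and ring3 below 0.012 m) and (horizontal distance between isolator_box and ring4 above 0.27 m or horizontal distance between each of jar0, jar1, jar2, jar3, jar4 and ring3 above 0.012 m or horizontal distance between any of jar0, jar1, jar2, jar3, jar4 and ring4 below 0.012 m) and (horizontal distance between isolator_box and ring4 above 0.27 m or horizontal distance between each of jar0, jar1, jar2, jar3, jar4 and ring2 above 0.012 m or horizontal distance between any of jar0, jar1, jar2, jar3, jar4 and ring3 below 0.012 m) and (horizontal distance between isolator_box and ring4 above 0.27 m or horizontal distance between each of jar0, jar1, jar2, jar3, jar4 and ring1 above 0.012 m or horizontal distance between any of jar0, jar1, jar2, jar3, jar4 and ring2 below 0.012 m) and (horizontal distance between isolator_box and ring4 above 0.27 m or horizontal distance between each of jar0, jar1, jar2, jar3, jar4 and ring0 above 0.012 m or horizontal distance between any of jar0, jar1, jar2, jar3, jar4 and ring1 below 0.012 m)), for 0.3 s.
4. the isolator is on (value of joint isolator above 1.25 rad), for 0.3 s.
At the end, for the whole second after the job is handed in: Isolator on (above 1.25 rad); slab at rest flat on the mat, within 20 mm of its centre along each side, square within 0.15 rad; every present jar upright at rest on the plate within 12 mm of a ring centre, rings filled without a gap from the isolator end; bystanders within 30 mm of their places (value of joint isolator above 1.25 rad and x of slab in the frame of mat between -0.02 and 0.02 m and y of slab in the frame of mat between -0.02 and 0.02 m and angle between the x axis of slab and the x axis of mat, either way round below 0.15 rad and angle between slab's own z axis and vertical below 0.05 rad and linear speed of each of slab, jar0, jar1, jar2, jar3, jar4 below 0.03 m/s and (horizontal distance between jar0 and ring0 below 0.012 m or horizontal distance between jar0 and ring1 below 0.012 m or horizontal distance between jar0 and ring2 below 0.012 m or horizontal distance between jar0 and ring3 below 0.012 m or horizontal distance between jar0 and ring4 below 0.012 m) and height (world z) of jar0 between 0.015 and 0.026 m and angle between each of jar0, jar1, jar2, jar3, jar4's own z axis and vertical below 0.1 rad and (horizontal distance between jar1 and ring0 below 0.012 m or horizontal distance between jar1 and ring1 below 0.012 m or horizontal distance between jar1 and ring2 below 0.012 m or horizontal distance between jar1 and ring3 below 0.012 m or horizontal distance between jar1 and ring4 below 0.012 m) and height (world z) of jar1 between 0.015 and 0.026 m and (horizontal distance between jar2 and ring0 below 0.012 m or horizontal distance between jar2 and ring1 below 0.012 m or horizontal distance between jar2 and ring2 below 0.012 m or horizontal distance between jar2 and ring3 below 0.012 m or horizontal distance between jar2 and ring4 below 0.012 m) and height (world z) of jar2 between 0.015 and 0.026 m and (horizontal distance between jar3 and ring0 below 0.012 m or horizontal distance between jar3 and ring1 below 0.012 m or horizontal distance between jar3 and ring2 below 0.012 m or horizontal distance between jar3 and ring3 below 0.012 m or horizontal distance between jar3 and ring4 below 0.012 m) and height (world z) of jar3 between 0.015 and 0.026 m and (horizontal distance between jar4 and ring0 below 0.012 m or horizontal distance between jar4 and ring1 below 0.012 m or horizontal distance between jar4 and ring2 below 0.012 m or horizontal distance between jar4 and ring3 below 0.012 m or horizontal distance between jar4 and ring4 below 0.012 m) and height (world z) of jar4 between 0.015 and 0.026 m and (horizontal distance between isolator_box and ring0 above 0.27 m or horizontal distance between each of jar0, jar1, jar2, jar3, jar4 and ring1 above 0.012 m or horizontal distance between any of jar0, jar1, jar2, jar3, jar4 and ring0 below 0.012 m) and (horizontal distance between isolator_box and ring0 above 0.27 m or horizontal distance between each of jar0, jar1, jar2, jar3, jar4 and ring2 above 0.012 m or horizontal distance between any of jar0, jar1, jar2, jar3, jar4 and ring1 below 0.012 m) and (horizontal distance between isolator_box and ring0 above 0.27 m or horizontal distance between each of jar0, jar1, jar2, jar3, jar4 and ring3 above 0.012 m or horizontal distance between any of jar0, jar1, jar2, jar3, jar4 and ring2 below 0.012 m) and (horizontal distance between isolator_box and ring0 above 0.27 m or horizontal distance between each of jar0, jar1, jar2, jar3, jar4 and ring4 above 0.012 m or horizontal distance between any of jar0, jar1, jar2, jar3, jar4 and ring3 below 0.012 m) and (horizontal distance between isolator_box and ring4 above 0.27 m or horizontal distance between each of jar0, jar1, jar2, jar3, jar4 and ring3 above 0.012 m or horizontal distance between any of jar0, jar1, jar2, jar3, jar4 and ring4 below 0.012 m) and (horizontal distance between isolator_box and ring4 above 0.27 m or horizontal distance between each of jar0, jar1, jar2, jar3, jar4 and ring2 above 0.012 m or horizontal distance between any of jar0, jar1, jar2, jar3, jar4 and ring3 below 0.012 m) and (horizontal distance between isolator_box and ring4 above 0.27 m or horizontal distance between each of jar0, jar1, jar2, jar3, jar4 and ring1 above 0.012 m or horizontal distance between any of jar0, jar1, jar2, jar3, jar4 and ring2 below 0.012 m) and (horizontal distance between isolator_box and ring4 above 0.27 m or horizontal distance between each of jar0, jar1, jar2, jar3, jar4 and ring0 above 0.012 m or horizontal distance between any of jar0, jar1, jar2, jar3, jar4 and ring1 below 0.012 m)); the robot touches nothing.
It fails at once if the slab is lifted instead of slid (underside more than 40 mm above the bench) (height (world z) of slab above 0.04 m).
It fails at once if a bystander is displaced by more than 30 mm (distance of any of spray_can, tape_roll, sanding_block from where it was at the start of the episode above 0.03 m).
Of jar0, jar1, jar2, jar3, jar4 only 3 to 5 are there at a start; the rules pass over those that are not, and their reading is None.
At some moment in a run one of jar0, jar1, jar2, jar3, jar4 may be knocked a few centimetres aside while the robot is not near it.
It also fails if it takes over 210 s, if anything falls off the work surface, if the arm or the gripper's body presses on something with over 40 N, if the wrist force passes 120 N, or if a joint passes its speed limit or range.

## Working session

There is one attempt and no reset: what is moved stays moved. The work goes in short steps, Python scripts to look and compute and a shell command to move; the robot and the scene stay as the last step left them, time stands still between calls to the robot, and variables do not carry over. Pictures are saved under pics/ and viewed, at most 14 in all, crops included, and the job is handed in when it is done.

```bash
ls; mkdir -p pics; python3 - <<'E'
from plant import env
import cv2,numpy as np
for c in("top","side"):
    im=env.read_camera(c); cv2.imwrite(f"pics/{c}0.png",im[:,:,::-1])
    k=env.get_calibration(c); print(c,np.round(k["camera_matrix"],1).tolist(),k["k1"],np.round(k["world_from_camera"],3).tolist())
    for l in("warmer","mat","isolator_box","handle_grip","slab","jar0","sanding_block","spray_can","tape_roll"):
        print(l,[(np.round(d["extent"]).astype(int).tolist(),round(d["confidence"],2)) for d in env.look_for(c,l)])
print(env.grasp_offset,env.state())
E
```

```text
pics
top [[372.8, 0.0, 252.2], [0.0, 372.8, 195.6], [0.0, 0.0, 1.0]] -0.09584739025529908 [[-0.012, -0.994, 0.108, 449.815], [-0.999, 0.009, -0.034, -28.808], [0.033, -0.109, -0.994, 1015.285], [0.0, 0.0, 0.0, 1.0]]
warmer [([156, 155, 296, 210], 0.96)]
mat [([84, 152, 156, 216], 0.79), ([267, 242, 289, 259], 0.73), ([153, 155, 295, 213], 0.66)]
isolator_box [([312, 150, 355, 208], 0.7)]
handle_grip [([319, 169, 352, 185], 0.83)]
slab [([174, 79, 203, 129], 0.64), ([210, 163, 265, 199], 0.6)]
jar0 [([312, 245, 340, 264], 0.96), ([228, 237, 253, 262], 0.85), ([358, 281, 381, 303], 0.78), ([120, 237, 143, 257], 0.69), ([264, 244, 290, 262], 0.63), ([282, 281, 305, 307], 0.61)]
sanding_block [([366, 227, 396, 270], 0.73)]
spray_can [([174, 79, 206, 129], 0.66), ([266, 243, 291, 263], 0.55)]
tape_roll [([247, 97, 286, 136], 0.76)]
side [[402.3, 0.0, 251.7], [0.0, 402.3, 192.3], [0.0, 0.0, 1.0]] -0.12775191502911626 [[-0.989, -0.079, 0.125, 409.682], [-0.148, 0.559, -0.816, 823.845], [-0.005, -0.825, -0.565, 692.986], [0.0, 0.0, 0.0, 1.0]]
warmer [([187, 184, 268, 279], 0.74)]
mat [([159,
[... 701 characters left out ...]
  9.00004961e+01]), 'joint_velocities': array([ 0.05886053,  0.06097366,  0.02424355,  0.01297192, -0.03290162,
        0.04286295]), 'effort': array([-2.66897341e-04, -3.72214687e+01,  2.52697366e+01,  1.12032518e-03,
       -9.66371908e-05,  6.22269894e-06]), 'tool_pos': array([ 148.61098777, -477.40384452,  231.31035419]), 'eef_rot': array([[ 9.54814734e-01,  2.97201653e-01,  2.18353716e-05],
       [ 2.97201653e-01, -9.54814735e-01,  1.02513400e-06],
       [ 2.11534061e-05,  5.51069550e-06, -1.00000000e+00]]), 'ft_force': array([-0.04022737, -0.75502857,  0.02271981]), 'moment': array([-5.57496264e-05,  7.41417038e-04, -1.60049327e-02]), 'grasp_force': 0.0, 'opening': 1.000796037094788}
```

View pics/top0.png

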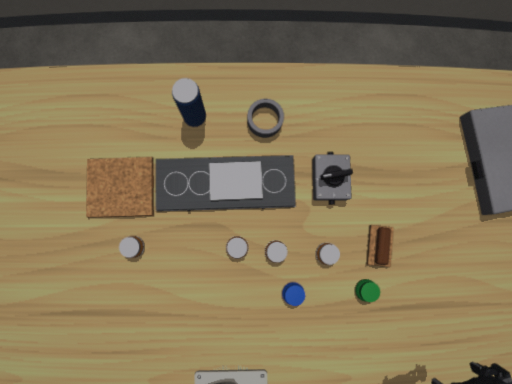

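View pics/side0.png

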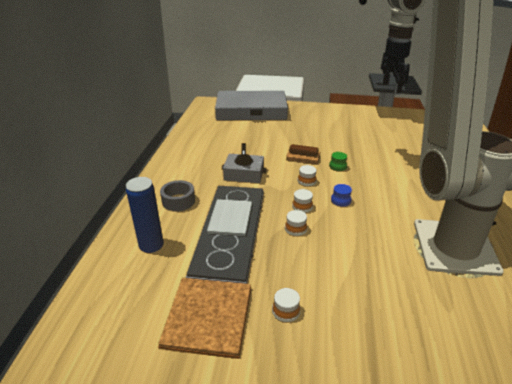

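The top view shows four white-capped jars at (130,247), (237,247), (277,252) and (329,254). The look-alikes are the blue one at (294,294) and the green one at (369,291). Other round white things are the can top at (186,91) and the plate rings. The mat is on the left (+y), and the isolator is at (333,178) with the sanding block at (380,246). I'm choosing the four white-cap, amber-body jars.

```bash
cat > h.py <<'E'
from plant import env
import cv2,numpy as np
C={c:env.get_calibration(c) for c in("top","side")}
def ray(c,u,v):
    k=C[c];K=k["camera_matrix"]
    p=cv2.undistortPoints(np.array([[[u,v]]],float),np.array(K),np.array([k["k1"],0,0,0.]))[0,0]
    T=np.array(k["world_from_camera"]); return T[:3,3],T[:3,:3]@[p[0],p[1],1]
def at(c,u,v,z):
    o,d=ray(c,u,v); return (o+d*(z-o[2])/d[2])[:2]
def tri(uv1,uv2):
    (o,d),(p,e)=ray("top",*uv1),ray("side",*uv2)
    A=np.stack([d,-e],1); s=np.linalg.lstsq(A,p-o,rcond=None)[0]
    a,b=o+d*s[0],p+e*s[1]; return (a+b)/2,np.linalg.norm(a-b)
def proj(c,X):
    k=C[c];T=np.linalg.inv(np.array(k["world_from_camera"]))
    q=T[:3,:3]@X+T[:3,3]; x,y=q[:2]/q[2]; f=1+k["k1"]*(x*x+y*y);K=k["camera_matrix"]
    return np.array([K[0][0]*x*f+K[0][2],K[1][1]*y*f+K[1][2]])
def blobs(mask,amin):
    n,l,s,ce=cv2.connectedComponentsWithStats(mask.astype(np.uint8))
    return [(s[i],ce[i],l==i) for i in range(1,n) if s[i][4]>=amin]
def white(im):
    h=cv2.cvtColor(im,cv2.COLOR_RGB2HSV); return (h[...,1]<40)&(h[...,2]>165)
def caps(im,lo=60,hi=900):
    return [(b[1],b[0][4],b[0][2:4]) for b in blobs(white(im),lo) if b[0][4]<hi]
E
python3 - <<'E'
from h import *
t=cv2.imread("pics/top0.png")[:,:,::-1].copy();s=cv2.imread("pics/side0.png")[:,:,::-1].copy()
for n,im in(("top",t),("side",s)):
    print(n,[(np.round(c,1).tolist(),int(a),w.tolist()) for c,a,w in caps(im)])
    for p in ((130,247),(237,247)) : print(im[p[1],p[0]],end=' ')
h=cv2.cvtColor(t,cv2.COLOR_RGB2HSV)
# dark plate + slab mask
m=np.zeros(h.shape[:2],bool);m[140:225,150:302]=1
pl=m&((h[...,2]<85)|(h[...,1]<60))
b=max(blobs(pl,500),key=lambda b:b[0][4]);print("plate",cv2.minAreaRect(np.argwhere(b[2])[:,::-1].astype(np.float32)))
g=cv2.cvtColor(t,cv2.COLOR_RGB2GRAY)
print("slab")
sl=m&(g>110)&(h[...,1]<60)
for b in blobs(sl,300):print(b[0],cv2.minAreaRect(np.argwhere(b[2])[:,::-1].astype(np.float32)))
mm=np.zeros_like(m);mm[145:225,70:160]=1
mt=mm&(h[...,2]<190)&(h[...,2]>85)&(h[...,1]>100)
for b in blobs(mt,1000):print("mat",b[0],cv2.minAreaRect(np.argwhere(b[2])[:,::-1].astype(np.float32)))
cv2.imwrite("pics/crop1.png",cv2.resize(t[140:270,75:395],None,fx=2.5,fy=2.5,interpolation=cv2.INTER_CUBIC)[:,:,::-1])
E
```

```text
top []
[160 159 162] [161 159 163] side [([307.5, 169.4], 109, [16, 9]), ([138.6, 183.5], 261, [25, 14]), ([302.9, 194.3], 147, [18, 11]), ([296.4, 215.9], 192, [19, 13]), ([427.6, 228.1], 105, [21, 17]), ([286.6, 297.6], 379, [24, 20])]
[210 179 104] [72 73 67] plate ((224.9702606201172, 183.36920166015625), (53.349945068359375, 139.29385375976562), 88.49256896972656)
slab
[ 194  161   70   39 1949] ((228.7429962158203, 180.31759643554688), (36.665199279785156, 68.7952880859375), 87.79740142822266)
mat [  70  156   90   69 5124] ((114.5, 190.0), (68.0, 89.0), 90.0)
```

View pics/crop1.png

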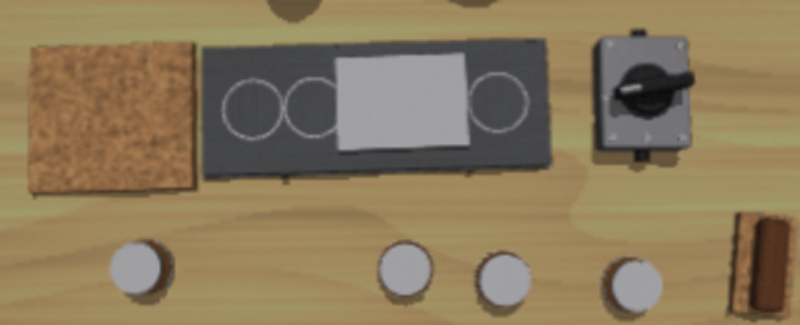

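The close crop shows four amber jars with white caps. Rings are visible at crop (253,109), (313,108) and (498,102), and the slab covers the rest. The handle's pointer end is on the left at crop (620,92), so it's on.

```bash
python3 - <<'E'
from h import *
t=cv2.imread("pics/top0.png")[:,:,::-1].copy()
h=cv2.cvtColor(t,cv2.COLOR_RGB2HSV)
w=(h[...,1]<40)&(h[...,2]>125)
T=[b[1] for b in blobs(w,120) if b[0][4]<700 and b[1][1]>230 and b[1][1]<270]
T=sorted(T,key=lambda c:c[0]); S=[(286.6,297.6),(296.4,215.9),(302.9,194.3),(307.5,169.4)]
for a,b in zip(T,S): X,e=tri(a,b);print("jar",np.round(a,1),np.round(X,1),round(e,1),"top@46",np.round(at("top",*a,46),1),"side@46",np.round(at("side",*b,46),1))
f=lambda x,y,z:at("top",75+(x+.5)/2.5-.5,140+(y+.5)/2.5-.5,z)
r4,r3,r0=f(253,109,20),f(313,108,20),f(498,102,20)
print("rings",r4,r3,r0,"len",np.linalg.norm(r4-r0),"dir deg",np.degrees(np.arctan2(*(r4-r0)[::-1])))
for n,z,P in(("slab",32,[(336,58),(464,54),(469,146),(339,151)]),("mat",18,[(31,47),(194,42),(195,188),(31,191)]),("box",50,[(597,38),(686,36),(690,147),(602,150)])):
    Q=np.array([f(*p,z) for p in P]);print(n,np.round(Q.mean(0),1),np.round(Q,1).tolist(),"edge dirs",[round(float(np.degrees(np.arctan2(*(Q[i]-Q[j])[::-1]))),1) for i,j in((0,1),(3,2),(0,3),(1,2))])
print("collar",f(647,90,54),"handle stripe/end",f(616,93,97),f(693,78,97))
print("rings side", [np.round(at("side",*p,20),1) for p in((220,259.5),(225,242),(237,197))], tri((75+253.5/2.5-.5,140+109.5/2.5-.5),(220,259.5)))
E
```

```text
jar [128.6 246.7] [424.6 259.9  43.8] 1.2 top@46 [425.3 259.3] side@46 [424.  261.8]
jar [236.6 247.3] [420.9 -19.8  44.8] 1.1 top@46 [421.5 -19.8] side@46 [420.3 -18.2]
jar [276.9 251.6] [ 408.4 -124.1   43.6] 1.2 top@46 [ 409.1 -123.8] side@46 [ 407.8 -120.6]
jar [329.6 254. ] [ 400.  -262.3   44.1] 1.1 top@46 [ 400.6 -261.9] side@46 [ 399.5 -259.2]
rings [593.22081276 142.24854027] [593.7509819   77.66461251] [ 598.76467569 -121.90041814] len 264.20712829962645 dir deg 91.20232661239434
slab [597.8 -18.3] [[645.9, 52.0], [649.3, -85.1], [550.0, -89.0], [545.9, 48.7]] edge dirs [91.5, 91.7, 1.9, 2.2]
mat [586.9 295.7] [[664.5, 388.4], [667.8, 208.0], [508.8, 204.0], [506.7, 382.3]] edge dirs [91.0, 90.7, 2.2, 1.4]
box [ 603.7 -274.8] [[662.5, -226.2], [664.6, -323.0], [545.0, -322.2], [542.7, -227.7]] edge dirs [91.3, 91.4, 0.7, -0.4]
collar [ 605.52091468 -277.07933616] handle stripe/end [ 595.64842775 -234.12867437] [ 610.68641449 -314.01980797]
rings side [array([591.5, 144. ]), array([592.2,  80.5]), array([ 597.2, -117.8])] (array([592.66337884, 142.41143287,  18.4557409 ]), np.float64(1.5527050696712796))
```

```bash
cat > to.py <<'E'
import sys; from h import *
x,y,z=map(float,sys.argv[1:4]); s=env.state();R=s["eef_rot"]
yaw=np.degrees(np.arctan2(R[1,0],R[0,0])); d=R.T@(np.array([x,y,z])-s["tool_pos"])/60
print("pos",np.round(s["tool_pos"],1),"yaw",round(yaw,2),"units xyz",np.round(d,3),"j6",round(s["joint_positions"][5],1),"open",round(s["opening"],3),"t",s["time_s"])
if len(sys.argv)>4:
    dy=(float(sys.argv[4])-yaw+180)%360-180; th=np.radians(yaw+dy)
    e=np.array([x,y])-s["tool_pos"][:2]
    print("twist",round(-dy/4,2),"then xy",np.round([(np.cos(th)*e[0]+np.sin(th)*e[1])/60,(np.sin(th)*e[0]-np.cos(th)*e[1])/60],3))
E
python3 -m crank '[{"grip":1,"x":0,"y":0,"z":0,"twist":-1},{"grip":1,"x":0,"y":0,"z":0,"twist":-1},{"grip":1,"x":0,"y":0,"z":0,"twist":-1},{"grip":1,"x":0,"y":0,"z":0,"twist":-1},{"grip":1,"x":0,"y":0,"z":0,"twist":-1},{"grip":1,"x":0,"y":0,"z":0,"twist":-1},{"grip":1,"x":0,"y":0,"z":0,"twist":-1},{"grip":1,"x":0,"y":0,"z":0,"twist":-1},{"grip":1,"x":0,"y":0,"z":0,"twist":-1},{"grip":1,"x":0,"y":0,"z":0,"twist":-1}]'; python3 to.py 603 -275 150 101
```

```text
time_s: 2.25
tool_pos: [148.6, -477.4, 231.3]
eef_rot: [[0.538, 0.843, 0.0], [0.843, -0.538, -0.0], [-0.0, 0.0, -1.0]]
ft_force: [0.5, 0.6, -0.0]
opening: 1.003
grasp_force: 0.0
pos [ 148.6 -477.4  231.3] yaw 57.42 units xyz [6.92  4.565 1.355] j6 49.9 open 1.003 t 2.25
twist -10.89 then xy [1.866 8.078]
```

```bash
python3 -m crank '[{"grip":1,"x":0,"y":0,"z":0.1,"twist":-1},{"grip":1,"x":0,"y":0,"z":0.1,"twist":-1},{"grip":1,"x":0,"y":0,"z":0.1,"twist":-1},{"grip":1,"x":0,"y":0,"z":0.1,"twist":-1},{"grip":1,"x":0,"y":0,"z":0.1,"twist":-1},{"grip":1,"x":0,"y":0,"z":0.1,"twist":-1},{"grip":1,"x":0,"y":0,"z":0.1,"twist":-1},{"grip":1,"x":0,"y":0,"z":0.1,"twist":-1},{"grip":1,"x":0,"y":0,"z":0.1,"twist":-1},{"grip":1,"x":0,"y":0,"z":0.1,"twist":-1},{"grip":1,"x":0,"y":0,"z":0.1,"twist":-0.89}]' | head -2
python3 -m crank '[{"grip":1,"x":0.17,"y":0.73,"z":0,"twist":0},{"grip":1,"x":0.17,"y":0.73,"z":0,"twist":0},{"grip":1,"x":0.17,"y":0.73,"z":0,"twist":0},{"grip":1,"x":0.17,"y":0.73,"z":0,"twist":0},{"grip":1,"x":0.17,"y":0.73,"z":0,"twist":0},{"grip":1,"x":0.17,"y":0.73,"z":0,"twist":0},{"grip":1,"x":0.17,"y":0.73,"z":0,"twist":0},{"grip":1,"x":0.17,"y":0.73,"z":0,"twist":0},{"grip":1,"x":0.17,"y":0.73,"z":0,"twist":0},{"grip":1,"x":0.17,"y":0.73,"z":0,"twist":0},{"grip":1,"x":0.17,"y":0.78,"z":0,"twist":0},{"grip":1,"x":0,"y":0,"z":0,"twist":0}]'; python3 to.py 603 -275 72 101
```

```text
time_s: 3.62
tool_pos: [148.6, -477.4, 165.1]
time_s: 5.12
tool_pos: [606.3, -273.7, 164.1]
eef_rot: [[-0.193, 0.981, 0.0], [0.981, 0.193, 0.001], [0.0, 0.0, -1.0]]
ft_force: [0.9, -0.5, -0.3]
opening: 1.001
grasp_force: 0.0
pos [ 606.3 -273.7  164.1] yaw 101.1 units xyz [-0.011 -0.059  1.534] j6 54.6 open 1.001 t 5.125
twist 0.03 then xy [-0.01  -0.059]
```

```bash
python3 -m crank '[{"grip":1,"x":-0.01,"y":-0.06,"z":0.4,"twist":0},{"grip":1,"x":0,"y":0,"z":0.4,"twist":0},{"grip":1,"x":0,"y":0,"z":0.4,"twist":0},{"grip":1,"x":0,"y":0,"z":0.4,"twist":0},{"grip":1,"x":0,"y":0,"z":0,"twist":0},{"grip":-1,"x":0,"y":0,"z":0,"twist":0},{"grip":-1,"x":0,"y":0,"z":0,"twist":0},{"grip":-1,"x":0,"y":0,"z":0,"twist":0},{"grip":-1,"x":0,"y":0,"z":0,"twist":0},{"grip":-1,"x":0,"y":0,"z":0,"twist":0},{"grip":-1,"x":0,"y":0,"z":0,"twist":0},{"grip":-1,"x":0,"y":0,"z":0,"twist":0}]'; python3 to.py 603 -275 68 181.2
```

```text
time_s: 6.62
tool_pos: [605.0, -276.6, 70.8]
eef_rot: [[-0.19, 0.982, 0.01], [0.982, 0.19, -0.0], [-0.002, 0.009, -1.0]]
ft_force: [10.7, 2.2, -2.4]
opening: 0.15
grasp_force: 59.6
pos [ 605.  -276.6   70.8] yaw 100.95 units xyz [ 0.033 -0.028  0.047] j6 54.4 open 0.15 t 6.625
twist -20.06 then xy [0.033 0.027]
```

```bash
python3 -m crank '[{"grip":-1,"x":0,"y":0.03,"z":0,"twist":-1},{"grip":-1,"x":0,"y":0,"z":0,"twist":-1},{"grip":-1,"x":0,"y":0,"z":0,"twist":-1},{"grip":-1,"x":0,"y":0,"z":0,"twist":-1},{"grip":-1,"x":0,"y":0,"z":0,"twist":-1},{"grip":-1,"x":0,"y":0,"z":0,"twist":-1},{"grip":-1,"x":0,"y":0,"z":0,"twist":-1},{"grip":-1,"x":0,"y":0,"z":0,"twist":-1},{"grip":-1,"x":0,"y":0,"z":0,"twist":-1},{"grip":-1,"x":0,"y":0,"z":0,"twist":-1}]'; python3 -m crank '[{"grip":-1,"x":0,"y":0,"z":0,"twist":-1},{"grip":-1,"x":0,"y":0,"z":0,"twist":-1},{"grip":-1,"x":0,"y":0,"z":0,"twist":-1},{"grip":-1,"x":0,"y":0,"z":0,"twist":-1},{"grip":-1,"x":0,"y":0,"z":0,"twist":-1},{"grip":-1,"x":0,"y":0,"z":0,"twist":-1},{"grip":-1,"x":0,"y":0,"z":0,"twist":-1},{"grip":-1,"x":0,"y":0,"z":0,"twist":-1},{"grip":-1,"x":0,"y":0,"z":0,"twist":-1},{"grip":-1,"x":0,"y":0,"z":0,"twist":-0.8},{"grip":-1,"x":0,"y":0,"z":0,"twist":0}]';python3 to.py 605 -275 68 181.2
```

```text
time_s: 7.88
tool_pos: [604.6, -276.9, 70.8]
eef_rot: [[-0.778, 0.629, 0.006], [0.629, 0.778, -0.001], [-0.005, 0.003, -1.0]]
ft_force: [4.4, 0.7, 1.0]
opening: 0.152
grasp_force: 60.0
time_s: 9.25
tool_pos: [604.4, -277.4, 70.8]
eef_rot: [[-1.0, -0.0, 0.005], [-0.0, 1.0, -0.002], [-0.005, -0.002, -1.0]]
ft_force: [6.1, -2.1, 2.3]
opening: 0.151
grasp_force: 60.1
pos [ 604.4 -277.4   70.8] yaw -179.98 units xyz [-0.009  0.041  0.047] j6 -24.7 open 0.151 t 9.25
twist -0.29 then xy [-0.011  0.04 ]
```

```bash
python3 -m crank '[{"grip":1,"x":0,"y":0,"z":0,"twist":0},{"grip":1,"x":0,"y":0,"z":0,"twist":0},{"grip":1,"x":0,"y":0,"z":0,"twist":0},{"grip":1,"x":0,"y":0,"z":0,"twist":0},{"grip":1,"x":0,"y":0,"z":0,"twist":0},{"grip":1,"x":0,"y":0,"z":-0.5,"twist":0},{"grip":1,"x":0,"y":0,"z":-0.5,"twist":0},{"grip":1,"x":0,"y":0,"z":-0.5,"twist":0},{"grip":1,"x":0,"y":0,"z":0,"twist":1},{"grip":1,"x":0,"y":0,"z":0,"twist":1},{"grip":1,"x":0,"y":0,"z":0,"twist":1},{"grip":1,"x":0,"y":0,"z":0,"twist":1}]' | head -2
python3 -m crank '[{"grip":-0.3,"x":0,"y":0,"z":0,"twist":1},{"grip":-0.3,"x":0,"y":0,"z":0,"twist":1},{"grip":-0.3,"x":0,"y":0,"z":0,"twist":1},{"grip":-0.3,"x":0,"y":0,"z":0,"twist":1},{"grip":-0.3,"x":0,"y":0,"z":0,"twist":1},{"grip":-0.3,"x":0,"y":0,"z":0,"twist":1},{"grip":-0.3,"x":0,"y":0,"z":0,"twist":1},{"grip":-0.3,"x":0,"y":0,"z":0,"twist":1},{"grip":-0.3,"x":0,"y":0,"z":0,"twist":1},{"grip":-0.3,"x":0,"y":0,"z":0,"twist":1},{"grip":-0.3,"x":0,"y":0,"z":0,"twist":1},{"grip":-0.3,"x":0,"y":0,"z":0,"twist":1}]' | head -2
python3 to.py 600 -125 60 92
python3 - <<'E'
from h import *
t=env.read_camera("top");cv2.imwrite("pics/top1.png",cv2.resize(t[130:280,75:395],None,fx=2.5,fy=2.5,interpolation=cv2.INTER_CUBIC)[:,:,::-1])
E
```

```text
time_s: 10.75
tool_pos: [601.9, -276.9, 159.3]
time_s: 12.25
tool_pos: [601.9, -276.9, 159.3]
pos [ 601.9 -276.9  159.3] yaw 115.91 units xyz [2.29  1.078 1.655] j6 39.4 open 0.348 t 12.25
twist 5.98 then xy [2.531 0.057]
```

View pics/top1.png

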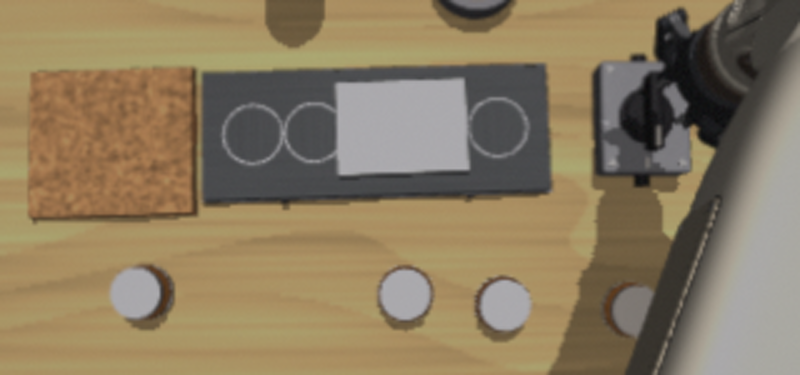

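The handle now points straight down in the image at crop (655,110), so it's off. The slab and jars haven't moved.

```bash
python3 -m crank '[{"grip":-0.3,"x":0,"y":0,"z":0,"twist":1},{"grip":-0.3,"x":0,"y":0,"z":0,"twist":1},{"grip":-0.3,"x":0,"y":0,"z":0,"twist":1},{"grip":-0.3,"x":0,"y":0,"z":0,"twist":1},{"grip":-0.3,"x":0,"y":0,"z":0,"twist":1},{"grip":-0.3,"x":0,"y":0,"z":0,"twist":0.98},{"grip":-0.3,"x":0.63,"y":0.02,"z":0,"twist":0},{"grip":-0.3,"x":0.63,"y":0.02,"z":0,"twist":0},{"grip":-0.3,"x":0.63,"y":0.02,"z":0,"twist":0},{"grip":-0.3,"x":0.63,"y":0.02,"z":0,"twist":0},{"grip":-0.3,"x":0,"y":0,"z":0.8,"twist":0},{"grip":-0.3,"x":0,"y":0,"z":0.8,"twist":0}]'; python3 to.py 601 -125 24 92
```

```text
time_s: 13.8
tool_pos: [602.1, -124.9, 63.4]
eef_rot: [[-0.04, 0.999, 0.003], [0.999, 0.04, -0.001], [-0.001, 0.003, -1.0]]
ft_force: [1.1, 0.4, -1.6]
opening: 0.354
grasp_force: 0.0
pos [ 602.1 -124.9   63.4] yaw 92.28 units xyz [-0.001 -0.021  0.657] j6 76.0 open 0.354 t 13.8
twist 0.07 then xy [-0.001 -0.019]
```

```bash
python3 -m crank '[{"grip":-0.3,"x":0,"y":-0.02,"z":0.33,"twist":0.07},{"grip":-0.3,"x":0,"y":0,"z":0.32,"twist":0},{"grip":-0.3,"x":0,"y":0,"z":0,"twist":0},{"grip":-0.3,"x":0.15,"y":0,"z":0,"twist":0},{"grip":-0.3,"x":0.15,"y":0,"z":0,"twist":0},{"grip":-0.3,"x":0.2,"y":0,"z":0,"twist":0},{"grip":-0.3,"x":0.2,"y":0,"z":0,"twist":0}]'; python3 to.py 597 0 24 92
```

```text
time_s: 14.68
tool_pos: [599.4, -83.7, 25.4]
eef_rot: [[-0.032, 0.999, 0.002], [0.999, 0.032, -0.002], [-0.002, 0.002, -1.0]]
ft_force: [0.3, -4.1, 3.0]
opening: 0.354
grasp_force: 1.9
pos [599.4 -83.7  25.4] yaw 91.84 units xyz [1.395 0.005 0.02 ] j6 80.3 open 0.354 t 14.675
twist -0.04 then xy [1.395 0.009]
```

```bash
python3 -m crank '[{"grip":-0.3,"x":0.23,"y":0,"z":0,"twist":0},{"grip":-0.3,"x":0.23,"y":0,"z":0,"twist":0},{"grip":-0.3,"x":0.23,"y":0,"z":0,"twist":0},{"grip":-0.3,"x":0.23,"y":0,"z":0,"twist":0},{"grip":-0.3,"x":0.23,"y":0,"z":0,"twist":0},{"grip":-0.3,"x":0.23,"y":0,"z":0,"twist":0},{"grip":-0.3,"x":0.23,"y":0,"z":0,"twist":0},{"grip":-0.3,"x":0.23,"y":0,"z":0,"twist":0},{"grip":-0.3,"x":0.23,"y":0,"z":0,"twist":0},{"grip":-0.3,"x":0.2,"y":0,"z":0,"twist":0}]'; python3 to.py 590.5 200 24 92
python3 - <<'E'
from h import *
t=env.read_camera("top");cv2.imwrite("pics/top2.png",cv2.resize(t[130:280,75:395],None,fx=2.5,fy=2.5,interpolation=cv2.INTER_CUBIC)[:,:,::-1])
E
```

```text
time_s: 15.92
tool_pos: [594.0, 53.4, 24.2]
eef_rot: [[-0.033, 0.999, -0.0], [0.999, 0.033, 0.0], [0.0, -0.0, -1.0]]
ft_force: [0.1, -4.6, 4.1]
opening: 0.349
grasp_force: 2.2
pos [594.   53.4  24.2] yaw 91.86 units xyz [2.443 0.021 0.004] j6 93.3 open 0.349 t 15.925
twist -0.03 then xy [2.443 0.027]
```

View pics/top2.png

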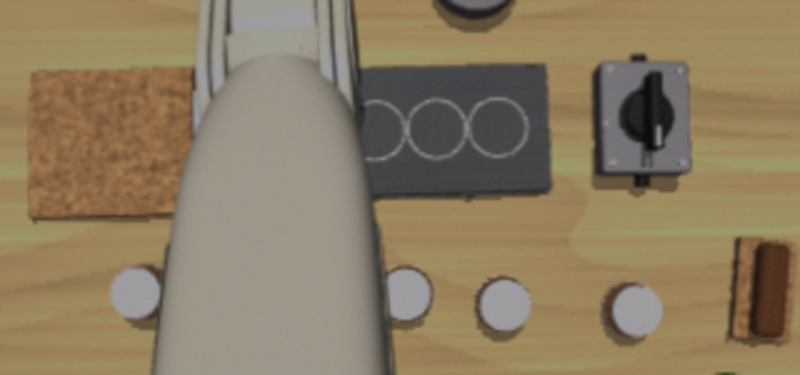

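Isolator is off (pointer stripe at crop (655,140)); the slab is behind the arm. I'll keep pushing.

```bash
python3 -m crank '[{"grip":-0.3,"x":0.23,"y":0,"z":0,"twist":0},{"grip":-0.3,"x":0.23,"y":0,"z":0,"twist":0},{"grip":-0.3,"x":0.23,"y":0,"z":0,"twist":0},{"grip":-0.3,"x":0.23,"y":0,"z":0,"twist":0},{"grip":-0.3,"x":0.23,"y":0,"z":0,"twist":0},{"grip":-0.3,"x":0.23,"y":0,"z":0,"twist":0},{"grip":-0.3,"x":0.23,"y":0,"z":0,"twist":0},{"grip":-0.3,"x":0.23,"y":0,"z":0,"twist":0},{"grip":-0.3,"x":0.2,"y":0,"z":0,"twist":0},{"grip":-0.3,"x":0.2,"y":0,"z":0,"twist":0},{"grip":-0.3,"x":0.2,"y":0,"z":0,"twist":0},{"grip":-0.3,"x":0,"y":0,"z":0,"twist":0}]'; python3 to.py 588 214 24 92
```

```text
time_s: 17.48
tool_pos: [589.4, 200.4, 24.3]
eef_rot: [[-0.034, 0.999, -0.0], [0.999, 0.034, 0.001], [0.001, 0.0, -1.0]]
ft_force: [0.3, 0.2, -0.0]
opening: 0.351
grasp_force: 0.0
pos [589.4 200.4  24.3] yaw 91.95 units xyz [ 0.227 -0.015  0.005] j6 106.8 open 0.351 t 17.475
twist -0.01 then xy [ 0.227 -0.015]
```

```bash
python3 -m crank '[{"grip":-0.3,"x":-0.8,"y":0,"z":0,"twist":0},{"grip":-0.3,"x":-0.8,"y":0,"z":-0.4,"twist":0},{"grip":-0.3,"x":-0.8,"y":0,"z":-0.4,"twist":0},{"grip":-0.3,"x":-0.8,"y":0,"z":-0.4,"twist":0}]' | head -2
python3 - <<'E'
from h import *
t=env.read_camera("top");cv2.imwrite("pics/top3.png",cv2.resize(t[130:280,75:395],None,fx=2.5,fy=2.5,interpolation=cv2.INTER_CUBIC)[:,:,::-1])
s=env.read_camera("side");cv2.imwrite("pics/side3.png",s[:,:,::-1])
h=cv2.cvtColor(t,cv2.COLOR_RGB2HSV)
m=np.zeros(h.shape[:2],bool);m[150:215,85:205]=1
for b in blobs(m&(h[...,1]<40)&(h[...,2]>110),300):
    q=cv2.minAreaRect(np.argwhere(b[2])[:,::-1].astype(np.float32));print(q)
    Q=np.array([at("top",*p,30) for p in cv2.boxPoints(q)]);print(np.round(Q,1).tolist(),Q.mean(0))
E
```

```text
time_s: 17.98
tool_pos: [595.8, 5.5, 97.3]
((186.0, 182.0), (64.0, 36.0), 90.0)
[[682.6, 163.0], [681.7, 66.0], [509.3, 65.5], [510.1, 160.6]] [595.94022613 113.81138671]
((123.11102294921875, 185.2755584716797), (36.6906623840332, 51.678680419921875), 87.70938873291016)
[[635.5, 356.1], [639.5, 215.6], [540.8, 209.8], [536.4, 348.6]] [588.07607298 282.51093061]
```

View pics/top3.png

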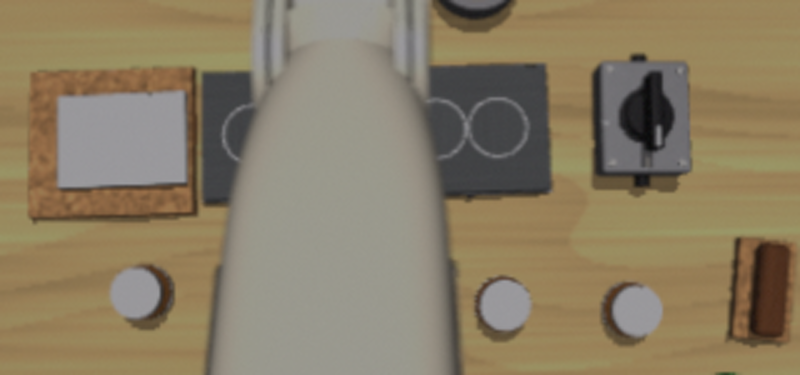

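The slab now lies flat and square on the mat, with its centre at crop (122,140) against the mat's (112,143). It's about 13 mm short, so one more push.

```bash
python3 -m crank '[{"grip":-0.3,"x":0.8,"y":0,"z":0.4,"twist":0},{"grip":-0.3,"x":0.8,"y":0,"z":0.4,"twist":0},{"grip":-0.3,"x":0.8,"y":0,"z":0.4,"twist":0},{"grip":-0.3,"x":0.6,"y":0,"z":0,"twist":0},{"grip":-0.3,"x":0.1,"y":0,"z":0,"twist":0},{"grip":-0.3,"x":0.1,"y":0,"z":0,"twist":0},{"grip":-0.3,"x":0.1,"y":0,"z":0,"twist":0},{"grip":-0.3,"x":0.1,"y":0,"z":0,"twist":0},{"grip":-0.3,"x":0,"y":0,"z":0,"twist":0}]'; python3 to.py 588.4 213.5 24 92
```

```text
time_s: 19.2
tool_pos: [589.3, 210.6, 24.5]
eef_rot: [[-0.032, 0.999, 0.0], [0.999, 0.032, 0.0], [0.0, 0.0, -1.0]]
ft_force: [0.4, -0.2, 0.2]
opening: 0.353
grasp_force: 0.3
pos [589.3 210.6  24.5] yaw 91.82 units xyz [ 0.048 -0.014  0.008] j6 107.8 open 0.353 t 19.2
twist -0.05 then xy [ 0.048 -0.013]
```

```bash
python3 -m crank '[{"grip":-0.3,"x":0.06,"y":0,"z":0,"twist":0},{"grip":-0.3,"x":0,"y":0,"z":0,"twist":0},{"grip":1,"x":-0.5,"y":0,"z":0,"twist":0},{"grip":1,"x":-0.3,"y":0,"z":-0.7,"twist":0},{"grip":1,"x":0,"y":0,"z":-0.7,"twist":0},{"grip":1,"x":0,"y":0,"z":-0.6,"twist":0},{"grip":1,"x":-0.9,"y":-0.3,"z":0,"twist":0},{"grip":1,"x":-0.9,"y":-0.3,"z":0,"twist":0},{"grip":1,"x":-0.9,"y":-0.3,"z":0,"twist":0},{"grip":1,"x":-0.9,"y":-0.3,"z":0,"twist":0},{"grip":1,"x":-0.9,"y":-0.3,"z":0,"twist":0},{"grip":1,"x":-0.9,"y":-0.3,"z":0,"twist":0}]' | head -2
python3 to.py 400.6 -262 130 91.2
python3 - <<'E'
from h import *
t=env.read_camera("top");cv2.imwrite("pics/top4.png",t[:,:,::-1])
h=cv2.cvtColor(t,cv2.COLOR_RGB2HSV)
m=np.zeros(h.shape[:2],bool);m[150:215,85:155]=1
for b in blobs(m&(h[...,1]<40)&(h[...,2]>110),300):
    q=cv2.minAreaRect(np.argwhere(b[2])[:,::-1].astype(np.float32));print(q)
    Q=np.array([at("top",*p,30) for p in cv2.boxPoints(q)]);print(Q.mean(0))
E
```

```text
time_s: 20.7
tool_pos: [492.8, -162.1, 144.7]
pos [ 492.8 -162.1  144.7] yaw 91.88 units xyz [-1.614 -1.592  0.241] j6 69.9 open 0.996 t 20.7
twist 0.17 then xy [-1.633 -1.572]
((118.51559448242188, 185.37432861328125), (36.676509857177734, 52.45448303222656), 87.61405944824219)
[587.92996487 294.98039818]
```

```bash
python3 -m crank '[{"grip":1,"x":0,"y":0,"z":0,"twist":0.17},{"grip":1,"x":-0.55,"y":-0.53,"z":0,"twist":0},{"grip":1,"x":-0.55,"y":-0.53,"z":0,"twist":0},{"grip":1,"x":-0.53,"y":-0.51,"z":0.24,"twist":0},{"grip":1,"x":0,"y":0,"z":0,"twist":0}]' | head -2
python3 to.py 400.6 -262 4 91.2
python3 - <<'E'
from h import *
s=env.read_camera("side");cv2.imwrite("pics/side4.png",s[:,:,::-1])
for c,a,w in caps(s): print(np.round(c,1),a,np.round(at("side",*c,46),1))
E
```

```text
time_s: 21.38
tool_pos: [399.4, -260.3, 129.1]
pos [ 399.4 -260.3  129.1] yaw 91.04 units xyz [-0.033  0.022  2.085] j6 55.8 open 1.0 t 21.375
twist -0.04 then xy [-0.03   0.019]
[138.5 183.5] 265 [ 893.4 -108.7]
[287.4 194.5] 148 [ 451.2 -113.3]
[296.1 215.9] 199 [421.1 -18.1]
[430.2 243.8] 471 [86.9 49.4]
[286.6 297.6] 384 [424.  261.9]
```

```bash
cat > jars.py <<'E'
from h import *
t=env.read_camera("top");h=cv2.cvtColor(t,cv2.COLOR_RGB2HSV)
for b in blobs((h[...,1]<40)&(h[...,2]>125),120):
    if b[0][4]<700 and b[0][2]<35: print("top",np.round(b[1],1),b[0][2:],"@46",np.round(at("top",*b[1],46),1),"@66",np.round(at("top",*b[1],66),1))
s=env.read_camera("side")
for c,a,w in caps(s): print("side",np.round(c,1),a,w,"@46",np.round(at("side",*c,46),1),"@66",np.round(at("side",*c,66),1))
print([ (np.round(d["extent"]),d["confidence"]) for d in env.look_for("top","jar0")])
E
python3 jars.py; python3 - <<'E'
import cv2
a=cv2.imread("pics/top4.png");cv2.imwrite("pics/top4c.png",cv2.resize(a[140:310,75:395],None,fx=2.5,fy=2.5))
E
```

```text
top [184.4  89.8] [ 26  24 490] @46 [845.9 118.7] @66 [837.7 115.7]
top [322.2 174.7] [ 18  42 368] @46 [ 609.6 -248.7] @66 [ 606.3 -244.1]
top [273.7 234.7] [ 20  20 324] @46 [ 452.8 -116.4] @66 [ 452.7 -114.6]
top [128.6 246.7] [ 20  21 316] @46 [425.3 259.2] @66 [425.8 253.2]
top [236.6 247.4] [ 20  20 326] @46 [421.4 -19.8] @66 [422. -20.]
top [329.1 253.5] [ 18  19 203] @46 [ 401.9 -260.4] @66 [ 402.9 -255.7]
side [138.6 183.5] 265 [25 14] @46 [ 893.4 -108.9] @66 [878.5 -80.1]
side [287.4 194.5] 148 [18 10] @46 [ 451.2 -113.3] @66 [449.9 -84.3]
side [296.  215.9] 197 [19 13] @46 [421.2 -18. ] @66 [420.9   8. ]
side [430.5 244.3] 482 [33 49] @46 [86.4 51. ] @66 [96.4 74.9]
side [286.6 297.7] 384 [24 20] @46 [424.  261.9] @66 [423.6 279.3]
[(array([280., 278., 305., 308.]), 0.94), (array([262., 226., 289., 245.]), 0.86), (array([120., 238., 145., 258.]), 0.83), (array([228., 238., 251., 261.]), 0.81), (array([358., 282., 363., 299.]), 0.65), (array([317., 244., 338., 268.]), 0.57)]
```

View pics/top4c.png

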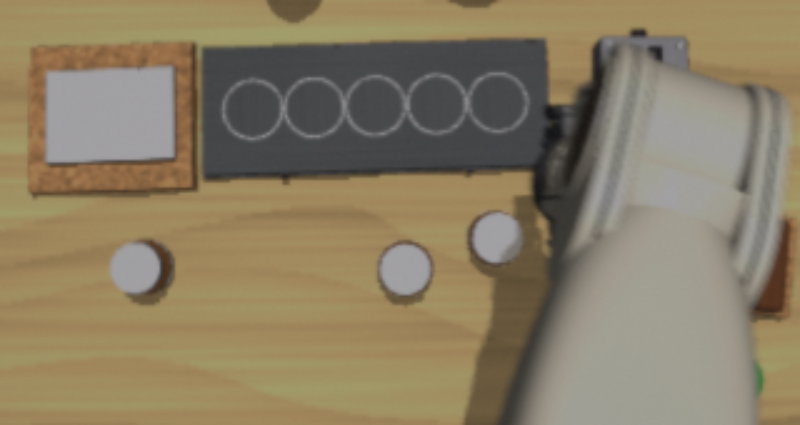

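The view shows all five rings clear and the slab centred on the mat at crop (110,115). One jar was knocked to crop (496,237), world (453,-116), and the others are where they were. Picking the jar at (400.6,-262).

```bash
python3 -m crank '[{"grip":1,"x":-0.03,"y":0.02,"z":0.5,"twist":0},{"grip":1,"x":0,"y":0,"z":0.5,"twist":0},{"grip":1,"x":0,"y":0,"z":0.5,"twist":0},{"grip":1,"x":0,"y":0,"z":0.5,"twist":0},{"grip":1,"x":0,"y":0,"z":0.08,"twist":0},{"grip":-1,"x":0,"y":0,"z":0,"twist":0},{"grip":-1,"x":0,"y":0,"z":0,"twist":0},{"grip":-1,"x":0,"y":0,"z":0,"twist":0},{"grip":-1,"x":0,"y":0,"z":0,"twist":0},{"grip":-1,"x":0,"y":0,"z":0,"twist":0}]'; python3 to.py 400.6 -262 130 91.2
```

```text
time_s: 22.82
tool_pos: [403.1, -262.6, 7.2]
eef_rot: [[-0.021, 1.0, 0.002], [1.0, 0.021, -0.001], [-0.001, 0.002, -1.0]]
ft_force: [-0.1, 2.3, 5.4]
opening: 0.656
grasp_force: 62.3
pos [ 403.1 -262.6    7.2] yaw 91.19 units xyz [ 0.009 -0.036 -2.047] j6 55.7 open 0.656 t 22.825
twist -0.0 then xy [ 0.011 -0.041]
```

```bash
python3 -m crank '[{"grip":-1,"x":0,"y":0,"z":-0.5,"twist":0},{"grip":-1,"x":0,"y":0,"z":-0.8,"twist":0},{"grip":-1,"x":0.58,"y":0.66,"z":0,"twist":0},{"grip":-1,"x":0.58,"y":0.66,"z":0,"twist":0},{"grip":-1,"x":0.58,"y":0.66,"z":0,"twist":0},{"grip":-1,"x":0.45,"y":0.6,"z":0,"twist":0},{"grip":-1,"x":0.1,"y":0.6,"z":0,"twist":0},{"grip":-1,"x":0,"y":0,"z":0,"twist":0}]'; python3 to.py 598.8 -121.9 28 91.2
```

```text
time_s: 23.82
tool_pos: [593.2, -120.0, 84.2]
eef_rot: [[-0.023, 1.0, 0.004], [1.0, 0.023, -0.001], [-0.001, 0.004, -1.0]]
ft_force: [0.3, 0.6, -1.8]
opening: 0.653
grasp_force: 64.6
pos [ 593.2 -120.    84.2] yaw 91.32 units xyz [-0.033  0.088  0.938] j6 77.2 open 0.653 t 23.825
twist 0.03 then xy [-0.034  0.092]
```

```bash
python3 -m crank '[{"grip":-1,"x":-0.03,"y":0.09,"z":0.3,"twist":0},{"grip":-1,"x":0,"y":0,"z":0.3,"twist":0},{"grip":-1,"x":0,"y":0,"z":0.25,"twist":0},{"grip":-1,"x":0,"y":0,"z":0.08,"twist":0},{"grip":-1,"x":0,"y":0,"z":0,"twist":0},{"grip":-1,"x":0,"y":0,"z":0,"twist":0}]'; python3 to.py 598.8 -121.9 27 91.2
```

```text
time_s: 24.58
tool_pos: [595.4, -123.1, 27.3]
eef_rot: [[-0.02, 1.0, 0.0], [1.0, 0.02, -0.0], [-0.0, 0.0, -1.0]]
ft_force: [0.8, 0.9, -1.8]
opening: 0.659
grasp_force: 64.6
pos [ 595.4 -123.1   27.3] yaw 91.15 units xyz [0.019 0.057 0.005] j6 77.2 open 0.659 t 24.575
twist -0.01 then xy [0.019 0.057]
```

```bash
python3 -m crank '[{"grip":-1,"x":0.02,"y":0.04,"z":0.02,"twist":0},{"grip":-1,"x":0,"y":0,"z":0,"twist":0},{"grip":1,"x":0,"y":0,"z":0,"twist":0},{"grip":1,"x":0,"y":0,"z":0,"twist":0},{"grip":1,"x":0,"y":0,"z":0,"twist":0},{"grip":1,"x":0,"y":0,"z":0,"twist":0},{"grip":1,"x":0,"y":0,"z":-0.5,"twist":0},{"grip":1,"x":0,"y":0,"z":-0.7,"twist":0},{"grip":1,"x":0,"y":0,"z":-0.5,"twist":0},{"grip":1,"x":0,"y":-0.8,"z":0,"twist":0},{"grip":1,"x":0,"y":-0.8,"z":0,"twist":0},{"grip":1,"x":0,"y":-0.8,"z":0,"twist":0}]'; python3 to.py 452.8 -116.4 130 91.2; python3 jars.py
```

```text
time_s: 26.08
tool_pos: [452.5, -124.4, 128.1]
eef_rot: [[-0.021, 1.0, 0.0], [1.0, 0.021, -0.0], [-0.0, 0.0, -1.0]]
ft_force: [0.1, 0.1, -0.1]
opening: 1.002
grasp_force: 0.0
pos [ 452.5 -124.4  128.1] yaw 91.19 units xyz [ 0.133  0.007 -0.031] j6 73.4 open 1.002 t 26.075
twist -0.0 then xy [0.133 0.007]
top [184.5  89.8] [ 26  24 485] @46 [845.9 118.6] @66 [837.8 115.6]
top [275.4 178.3] [ 20  20 319] @46 [ 600.8 -123.5] @66 [ 597.7 -121.5]
top [285.8 232.8] [ 22  81 512] @46 [ 457.3 -148. ] @66 [ 457.1 -145.5]
top [352.  250.8] [ 15  83 382] @46 [ 407.4 -321.8] @66 [ 408.3 -315.8]
top [128.6 246.7] [ 20  20 313] @46 [425.4 259.3] @66 [425.9 253.3]
top [236.6 247.3] [ 20  20 325] @46 [421.5 -19.8] @66 [422.1 -20. ]
side [259.8  83. ] 659 [46 16] @46 [  651.4 -1033.5] @66 [ 643.9 -976.1]
side [138.5 183.5] 267 [26 14] @46 [ 893.5 -108.8] @66 [878.6 -79.9]
side [237.  183.5] 148 [18 10] @46 [ 602.2 -149.4] @66 [ 596.2 -119.3]
side [286.  195.1] 86 [16 10] @46 [ 454.9 -110.1] @66 [453.5 -81.2]
side [296.2 215.9] 202 [20 13] @46 [420.8 -18.3] @66 [420.5   7.8]
side [439.1 257.1] 382 [40 30] @46 [74.9 95.5] @66 [ 85.2 118. ]
side [286.6 297.6] 384 [25 20] @46 [424.  261.9] @66 [423.5 279.2]
[(array([355., 277., 381., 304.]), 0.82), (array([120., 238., 148., 259.]), 0.81), (array([226., 235., 248., 262.]), 0.77), (array([263., 170., 288., 195.]), 0.74)]
```

Jar 1 sits on ring 0, about 1 mm off. Next jar.

```bash
python3 -m crank '[{"grip":1,"x":0.13,"y":0.01,"z":0.5,"twist":0},{"grip":1,"x":0,"y":0,"z":0.5,"twist":0},{"grip":1,"x":0,"y":0,"z":0.5,"twist":0},{"grip":1,"x":0,"y":0,"z":0.5,"twist":0},{"grip":1,"x":0,"y":0,"z":0.04,"twist":0},{"grip":-1,"x":0,"y":0,"z":0,"twist":0},{"grip":-1,"x":0,"y":0,"z":0,"twist":0},{"grip":-1,"x":0,"y":0,"z":0,"twist":0},{"grip":-1,"x":0,"y":0,"z":0,"twist":0},{"grip":-1,"x":0,"y":0,"z":0,"twist":0},{"grip":-1,"x":0,"y":0,"z":-0.6,"twist":0},{"grip":-1,"x":0,"y":0,"z":-0.7,"twist":0}]'; python3 to.py 598 -55.9 84 91.2
```

```text
time_s: 27.72
tool_pos: [454.2, -116.6, 85.1]
eef_rot: [[-0.02, 1.0, -0.0], [1.0, 0.02, 0.0], [0.0, -0.0, -1.0]]
ft_force: [0.9, -0.8, -1.2]
opening: 0.651
grasp_force: 64.7
pos [ 454.2 -116.6   85.1] yaw 91.17 units xyz [0.963 2.417 0.018] j6 74.4 open 0.651 t 27.725
twist -0.01 then xy [0.962 2.417]
```

```bash
python3 -m crank '[{"grip":-1,"x":0.5,"y":0.6,"z":0,"twist":0},{"grip":-1,"x":0.46,"y":0.6,"z":0,"twist":0},{"grip":-1,"x":0,"y":0.6,"z":0,"twist":0},{"grip":-1,"x":0,"y":0.6,"z":0,"twist":0},{"grip":-1,"x":0,"y":0,"z":0,"twist":0},{"grip":-1,"x":0,"y":0,"z":0.3,"twist":0},{"grip":-1,"x":0,"y":0,"z":0.3,"twist":0},{"grip":-1,"x":0,"y":0,"z":0.2,"twist":0},{"grip":-1,"x":0,"y":0,"z":0,"twist":0},{"grip":-1,"x":0,"y":0,"z":0,"twist":0}]'; python3 to.py 598 -55.9 26.5 91.2
```

```text
time_s: 28.98
tool_pos: [597.5, -56.3, 36.6]
eef_rot: [[-0.02, 1.0, 0.001], [1.0, 0.02, -0.0], [-0.0, 0.001, -1.0]]
ft_force: [0.1, -0.4, -1.5]
opening: 0.652
grasp_force: 64.7
pos [597.5 -56.3  36.6] yaw 91.17 units xyz [0.006 0.008 0.168] j6 83.5 open 0.652 t 28.975
twist -0.01 then xy [0.006 0.008]
```

```bash
python3 -m crank '[{"grip":-1,"x":0,"y":0.01,"z":0.165,"twist":0},{"grip":-1,"x":0,"y":0,"z":0,"twist":0},{"grip":1,"x":0,"y":0,"z":0,"twist":0},{"grip":1,"x":0,"y":0,"z":0,"twist":0},{"grip":1,"x":0,"y":0,"z":0,"twist":0},{"grip":1,"x":0,"y":0,"z":0,"twist":0},{"grip":1,"x":0,"y":0,"z":-0.5,"twist":0},{"grip":1,"x":0,"y":0,"z":-0.6,"twist":0},{"grip":1,"x":0,"y":0,"z":-0.6,"twist":0},{"grip":1,"x":0.2,"y":-0.8,"z":0,"twist":0},{"grip":1,"x":0.2,"y":-0.8,"z":0,"twist":0},{"grip":1,"x":0.1,"y":-0.8,"z":0,"twist":0}]'; python3 jars.py|grep -v '^\['; python3 to.py 421.4 -19.8 130 91.2; 
```

```text
time_s: 30.48
tool_pos: [451.6, -28.7, 127.8]
eef_rot: [[-0.021, 1.0, 0.0], [1.0, 0.021, 0.0], [0.0, 0.0, -1.0]]
ft_force: [0.7, 0.2, -0.0]
opening: 0.998
grasp_force: 0.0
top [184.5  89.8] [ 26  24 484] @46 [845.9 118.7] @66 [837.8 115.6]
top [249.8 178. ] [ 22  19 316] @46 [602.1 -56. ] @66 [598.9 -55.4]
top [275.4 178.3] [ 20  20 316] @46 [ 600.7 -123.6] @66 [ 597.6 -121.7]
top [204.1 241.4] [ 12  86 486] @46 [437.6  63.8] @66 [437.8  61.9]
top [273.9 244.3] [  8  86 446] @46 [ 428.  -116.4] @66 [ 428.4 -114.6]
top [128.5 246.7] [ 20  20 311] @46 [425.4 259.4] @66 [425.9 253.4]
side [256.2  83.1] 546 [41 16] @46 [  668.4 -1029.8] @66 [ 660.4 -972.5]
side [138.5 183.5] 267 [26 14] @46 [ 893.5 -108.8] @66 [878.6 -79.9]
side [237.  183.5] 145 [17 10] @46 [ 602.1 -149.6] @66 [ 596.2 -119.5]
side [232.1 196.5] 178 [19 12] @46 [604. -82.] @66 [598. -54.]
side [427.  224.1] 106 [22  9] @46 [ 79.1 -29. ] @66 [89.3 -2.6]
side [446.9 263. ] 290 [42 14] @46 [ 60.5 114.1] @66 [ 71.2 136. ]
side [286.6 297.7] 385 [25 20] @46 [424.  261.9] @66 [423.5 279.3]
pos [450.  -28.8 127.6] yaw 91.19 units xyz [ 0.159 -0.474 -0.039] j6 85.2 open 1.003 t 30.625
twist -0.0 then xy [ 0.159 -0.474]
```

Ring 1 is filled (598.9, -55.4). Third jar.

```bash
python3 -m crank '[{"grip":1,"x":0.16,"y":-0.48,"z":0,"twist":0},{"grip":1,"x":0,"y":0,"z":0.5,"twist":0},{"grip":1,"x":0,"y":0,"z":0.5,"twist":0},{"grip":1,"x":0,"y":0,"z":0.5,"twist":0},{"grip":1,"x":0,"y":0,"z":0.5,"twist":0},{"grip":1,"x":0,"y":0,"z":0.03,"twist":0},{"grip":-1,"x":0,"y":0,"z":0,"twist":0},{"grip":-1,"x":0,"y":0,"z":0,"twist":0},{"grip":-1,"x":0,"y":0,"z":0,"twist":0},{"grip":-1,"x":0,"y":0,"z":0,"twist":0},{"grip":-1,"x":0,"y":0,"z":-0.6,"twist":0},{"grip":-1,"x":0,"y":0,"z":-0.7,"twist":0}]'; python3 to.py 597 10.1 84 91.2
```

```text
time_s: 32.12
tool_pos: [424.0, -20.1, 85.5]
eef_rot: [[-0.02, 1.0, 0.0], [1.0, 0.02, 0.0], [0.0, 0.0, -1.0]]
ft_force: [-0.0, 0.5, -1.2]
opening: 0.653
grasp_force: 64.4
pos [424.  -20.1  85.5] yaw 91.17 units xyz [0.444 2.893 0.025] j6 86.1 open 0.653 t 32.125
twist -0.01 then xy [0.443 2.893]
```

```bash
python3 -m crank '[{"grip":-1,"x":0.23,"y":0.72,"z":0,"twist":0},{"grip":-1,"x":0.21,"y":0.72,"z":0,"twist":0},{"grip":-1,"x":0,"y":0.72,"z":0,"twist":0},{"grip":-1,"x":0,"y":0.72,"z":0,"twist":0},{"grip":-1,"x":0,"y":0,"z":0,"twist":0},{"grip":-1,"x":0,"y":0,"z":0.3,"twist":0},{"grip":-1,"x":0,"y":0,"z":0.3,"twist":0},{"grip":-1,"x":0,"y":0,"z":0.2,"twist":0},{"grip":-1,"x":0,"y":0,"z":0,"twist":0},{"grip":-1,"x":0,"y":0,"z":0,"twist":0}]'; python3 to.py 596.5 10.1 26.5 91.2
```

```text
time_s: 33.38
tool_pos: [596.8, 9.8, 36.9]
eef_rot: [[-0.02, 1.0, 0.001], [1.0, 0.02, 0.0], [0.0, 0.001, -1.0]]
ft_force: [0.5, 0.3, -1.8]
opening: 0.653
grasp_force: 64.4
pos [596.8   9.8  36.9] yaw 91.17 units xyz [ 0.004 -0.005  0.173] j6 89.8 open 0.653 t 33.375
twist -0.01 then xy [ 0.004 -0.004]
```

Release, rise and head toward the last jar at (425.4, 259.3).

```bash
python3 -m crank '[{"grip":-1,"x":0,"y":0,"z":0.17,"twist":0},{"grip":-1,"x":0,"y":0,"z":0,"twist":0},{"grip":1,"x":0,"y":0,"z":0,"twist":0},{"grip":1,"x":0,"y":0,"z":0,"twist":0},{"grip":1,"x":0,"y":0,"z":0,"twist":0},{"grip":1,"x":0,"y":0,"z":0,"twist":0},{"grip":1,"x":0,"y":0,"z":-0.5,"twist":0},{"grip":1,"x":0,"y":0,"z":-0.6,"twist":0},{"grip":1,"x":0,"y":0,"z":-0.6,"twist":0},{"grip":1,"x":0.7,"y":-0.5,"z":0,"twist":0},{"grip":1,"x":0.7,"y":-0.5,"z":0,"twist":0},{"grip":1,"x":0.7,"y":-0.5,"z":0,"twist":0}]'|head -2; python3 -m crank '[{"grip":1,"x":0.7,"y":-0.5,"z":0,"twist":0},{"grip":1,"x":0.7,"y":-0.5,"z":0,"twist":0},{"grip":1,"x":0.6,"y":-0.3,"z":0,"twist":0},{"grip":1,"x":0,"y":0,"z":0,"twist":0}]' | head -2;python3 jars.py|grep -v '^\['; python3 to.py 425 259.8 130 91.2; 
```

```text
time_s: 34.88
tool_pos: [502.9, 135.0, 127.9]
time_s: 35.38
tool_pos: [422.1, 254.4, 127.9]
top [184.5  89.8] [ 26  24 487] @46 [845.8 118.7] @66 [837.6 115.6]
top [320.3 174.6] [ 12  41 189] @46 [ 610.  -243.6] @66 [ 606.7 -239.2]
top [224.  178.6] [ 23  20 335] @46 [600.9  11.8] @66 [597.8  11. ]
top [249.8 178. ] [ 22  19 322] @46 [602.1 -55.9] @66 [598.9 -55.4]
top [275.3 178.2] [ 20  20 322] @46 [ 600.9 -123.2] @66 [ 597.7 -121.3]
top [ 33. 255.] [ 32  74 457] @46 [403.6 515.1] @66 [404.5 503.8]
top [128.6 246.5] [ 20  20 305] @46 [425.9 259.3] @66 [426.4 253.3]
side [292.   20.1] 241 [53 31] @46 [  594.7 -2610. ] @66 [  589.  -2503.8]
side [253.9  82.7] 495 [37 18] @46 [  679.9 -1032.6] @66 [ 671.6 -975.3]
side [284.2  86.6] 71 [16 21] @46 [ 531.4 -998.2] @66 [ 527.7 -941.9]
side [138.4 183.6] 278 [26 14] @46 [ 893.8 -108.6] @66 [878.8 -79.8]
side [237.1 183.5] 149 [18 10] @46 [ 602.1 -149.6] @66 [ 596.1 -119.5]
side [232.  196.5] 184 [19 12] @46 [604.2 -81.7] @66 [598.2 -53.7]
side [227.9 211. ] 210 [21 13] @46 [602.6 -13.8] @66 [596.6  12.1]
side [286.9 290.5] 65 [17  6] @46 [425.  242.3] @66 [424.5 260.3]
side [283.8 302.7] 120 [21 16] @46 [428.5 276. ] @66 [427.9 292.9]
pos [423.6 252.  127.8] yaw 91.16 units xyz [ 0.13   0.026 -0.037] j6 119.6 open 1.0 t 35.525
twist -0.01 then xy [0.13  0.026]
```

```bash
python3 -m crank '[{"grip":1,"x":0.12,"y":0.03,"z":0.5,"twist":0},{"grip":1,"x":0,"y":0,"z":0.5,"twist":0},{"grip":1,"x":0,"y":0,"z":0.5,"twist":0},{"grip":1,"x":0,"y":0,"z":0.5,"twist":0},{"grip":1,"x":0,"y":0,"z":0.03,"twist":0},{"grip":-1,"x":0,"y":0,"z":0,"twist":0},{"grip":-1,"x":0,"y":0,"z":0,"twist":0},{"grip":-1,"x":0,"y":0,"z":0,"twist":0},{"grip":-1,"x":0,"y":0,"z":0,"twist":0},{"grip":-1,"x":0,"y":0,"z":0,"twist":0},{"grip":-1,"x":0,"y":0,"z":-0.6,"twist":0},{"grip":-1,"x":0,"y":0,"z":-0.7,"twist":0}]'; python3 to.py 595 76.1 84 91.2
```

```text
time_s: 37.02
tool_pos: [424.6, 259.3, 85.1]
eef_rot: [[-0.02, 1.0, -0.001], [1.0, 0.02, -0.0], [-0.0, -0.001, -1.0]]
ft_force: [1.6, 1.0, -1.5]
opening: 0.644
grasp_force: 64.1
pos [424.6 259.3  85.1] yaw 91.17 units xyz [-3.111  2.777  0.017] j6 120.2 open 0.644 t 37.025
twist -0.01 then xy [-3.112  2.775]
```

```bash
python3 -m crank '[{"grip":-1,"x":-0.63,"y":0.55,"z":0,"twist":0},{"grip":-1,"x":-0.62,"y":0.55,"z":0,"twist":0},{"grip":-1,"x":-0.62,"y":0.55,"z":0,"twist":0},{"grip":-1,"x":-0.62,"y":0.56,"z":0,"twist":0},{"grip":-1,"x":-0.62,"y":0.56,"z":0,"twist":0},{"grip":-1,"x":0,"y":0,"z":0,"twist":0},{"grip":-1,"x":0,"y":0,"z":0.3,"twist":0},{"grip":-1,"x":0,"y":0,"z":0.3,"twist":0},{"grip":-1,"x":0,"y":0,"z":0.2,"twist":0},{"grip":-1,"x":0,"y":0,"z":0,"twist":0},{"grip":-1,"x":0,"y":0,"z":0,"twist":0}]'; python3 to.py 595 76.1 26.5 91.2
```

```text
time_s: 38.4
tool_pos: [595.4, 76.8, 36.8]
eef_rot: [[-0.021, 1.0, 0.001], [1.0, 0.021, 0.0], [0.0, 0.001, -1.0]]
ft_force: [0.3, 0.6, -1.2]
opening: 0.648
grasp_force: 64.1
pos [595.4  76.8  36.8] yaw 91.2 units xyz [-0.012 -0.008  0.172] j6 96.1 open 0.648 t 38.4
twist -0.0 then xy [-0.012 -0.008]
```

```bash
python3 -m crank '[{"grip":-1,"x":0,"y":0,"z":0.17,"twist":0},{"grip":-1,"x":0,"y":0,"z":0,"twist":0},{"grip":1,"x":0,"y":0,"z":0,"twist":0},{"grip":1,"x":0,"y":0,"z":0,"twist":0},{"grip":1,"x":0,"y":0,"z":0,"twist":0},{"grip":1,"x":0,"y":0,"z":0,"twist":0},{"grip":1,"x":0,"y":0,"z":-0.5,"twist":0},{"grip":1,"x":0,"y":0,"z":-0.8,"twist":0},{"grip":1,"x":0,"y":0,"z":-0.8,"twist":0},{"grip":1,"x":-0.8,"y":0,"z":0,"twist":0},{"grip":1,"x":-0.8,"y":0,"z":0,"twist":0},{"grip":1,"x":-0.8,"y":0,"z":0,"twist":0}]'|head -2; python3 -m crank '[{"grip":1,"x":-0.8,"y":0,"z":0,"twist":0},{"grip":1,"x":-0.8,"y":0,"z":0,"twist":0},{"grip":1,"x":-0.8,"y":0,"z":0,"twist":0},{"grip":1,"x":-0.8,"y":0,"z":0,"twist":0},{"grip":1,"x":-0.3,"y":0.04,"z":0,"twist":0},{"grip":1,"x":0,"y":0,"z":0,"twist":-1},{"grip":1,"x":0,"y":0,"z":0,"twist":-1},{"grip":1,"x":0,"y":0,"z":0,"twist":-1},{"grip":1,"x":0,"y":0,"z":0,"twist":-1},{"grip":1,"x":0,"y":0,"z":0,"twist":-1},{"grip":1,"x":0,"y":0,"z":0,"twist":-1}]'|head -2
python3 jars.py|grep -v '^\['; python3 to.py 604.5 -277 68 180; python3 - <<'E'
import sys;sys.path.insert(0,".")
from h import *
t=env.read_camera("top");cv2.imwrite("pics/top5.png",cv2.resize(t[130:280,75:395],None,fx=2.5,fy=2.5,interpolation=cv2.INTER_CUBIC)[:,:,::-1])
E
```

```text
time_s: 39.9
tool_pos: [597.9, -68.7, 152.0]
time_s: 41.28
tool_pos: [604.8, -276.4, 151.6]
top [184.5  89.8] [ 26  24 490] @46 [845.7 118.7] @66 [837.6 115.7]
top [322.5 161.7] [ 17  17 172] @46 [ 644.9 -250.8] @66 [ 640.8 -246.2]
top [223.9 178.7] [ 23  20 339] @46 [600.7  12.1] @66 [597.6  11.3]
top [249.4 178. ] [ 24  19 334] @46 [601.9 -55. ] @66 [598.7 -54.4]
top [275.2 178.2] [ 22  20 329] @46 [ 601.1 -123.1] @66 [ 598.  -121.2]
top [197.8 179.6] [ 27  24 339] @46 [598.7  80.4] @66 [595.7  78.1]
side [280.   84.2] 798 [48 23] @46 [  553.7 -1028.9] @66 [ 549.2 -971.7]
side [138.5 183.5] 264 [25 14] @46 [ 893.5 -109.1] @66 [878.5 -80.2]
side [237.1 183.5] 145 [18 10] @46 [ 602.1 -149.5] @66 [ 596.1 -119.4]
side [232.1 196.5] 174 [19 12] @46 [604. -82.] @66 [598. -54.]
side [227.8 211. ] 202 [20 13] @46 [602.7 -13.9] @66 [596.7  11.9]
side [223.1 227.3] 233 [21 15] @46 [601.3  55.1] @66 [595.4  78.9]
pos [ 604.8 -276.7  151.6] yaw 115.16 units xyz [-0.003 -0.006  1.394] j6 40.2 open 1.0 t 41.425
twist -16.21 then xy [ 0.004 -0.005]
```

View pics/top5.png

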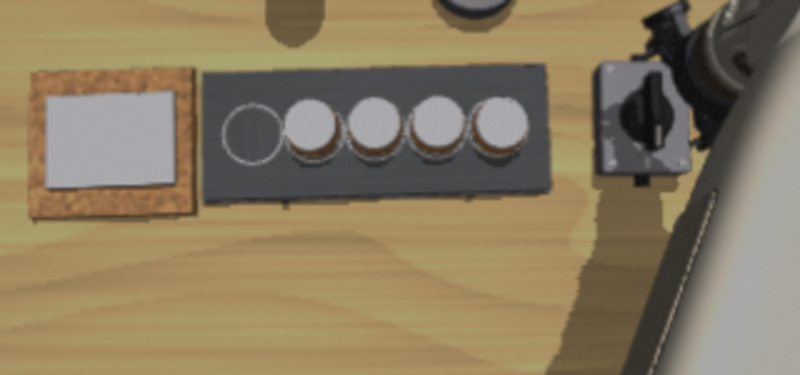

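Four jars stand on rings 0 to 3, with caps at crop x = 500, 438, 376 and 311, all upright. The slab is centred on the mat and the handle is still off. Next is turning it on.

```bash
python3 -m crank '[{"grip":1,"x":0,"y":0,"z":0,"twist":-1},{"grip":1,"x":0,"y":0,"z":0,"twist":-1},{"grip":1,"x":0,"y":0,"z":0,"twist":-1},{"grip":1,"x":0,"y":0,"z":0,"twist":-1},{"grip":1,"x":0,"y":0,"z":0,"twist":-1},{"grip":1,"x":0,"y":0,"z":0,"twist":-1},{"grip":1,"x":0,"y":0,"z":0,"twist":-1},{"grip":1,"x":0,"y":0,"z":0,"twist":-1},{"grip":1,"x":0,"y":0,"z":0,"twist":-1},{"grip":1,"x":0,"y":0,"z":0,"twist":-1},{"grip":1,"x":0,"y":0,"z":0,"twist":-1},{"grip":1,"x":0,"y":0,"z":0,"twist":-1}]'|head -2; python3 -m crank '[{"grip":1,"x":0,"y":0,"z":0,"twist":-1},{"grip":1,"x":0,"y":0,"z":0,"twist":-1},{"grip":1,"x":0,"y":0,"z":0,"twist":-1},{"grip":1,"x":0,"y":0,"z":0,"twist":-1},{"grip":1,"x":0,"y":0,"z":0.5,"twist":-0.2},{"grip":1,"x":0,"y":0,"z":0.5,"twist":0},{"grip":1,"x":0,"y":0,"z":0.35,"twist":0},{"grip":-1,"x":0,"y":0,"z":0,"twist":0},{"grip":-1,"x":0,"y":0,"z":0,"twist":0},{"grip":-1,"x":0,"y":0,"z":0,"twist":0},{"grip":-1,"x":0,"y":0,"z":0,"twist":0},{"grip":-1,"x":0,"y":0,"z":0,"twist":0}]'; python3 to.py 604.5 -277 69 101
```

```text
time_s: 42.98
tool_pos: [604.7, -277.2, 151.7]
time_s: 44.48
tool_pos: [605.3, -277.4, 72.2]
eef_rot: [[-1.0, 0.001, 0.002], [0.001, 1.0, -0.0], [-0.002, -0.0, -1.0]]
ft_force: [-1.4, 2.3, 4.8]
opening: 0.153
grasp_force: 59.7
pos [ 605.3 -277.4   72.2] yaw 179.95 units xyz [0.014 0.007 0.054] j6 -24.6 open 0.153 t 44.475
twist 19.74 then xy [ 0.009 -0.013]
```

```bash
python3 -m crank '[{"grip":-1,"x":0,"y":0,"z":0,"twist":1},{"grip":-1,"x":0,"y":0,"z":0,"twist":1},{"grip":-1,"x":0,"y":0,"z":0,"twist":1},{"grip":-1,"x":0,"y":0,"z":0,"twist":1},{"grip":-1,"x":0,"y":0,"z":0,"twist":1},{"grip":-1,"x":0,"y":0,"z":0,"twist":1},{"grip":-1,"x":0,"y":0,"z":0,"twist":1},{"grip":-1,"x":0,"y":0,"z":0,"twist":1},{"grip":-1,"x":0,"y":0,"z":0,"twist":1},{"grip":-1,"x":0,"y":0,"z":0,"twist":1}]'|sed -n '2p;4p'; python3 -m crank '[{"grip":-1,"x":0,"y":0,"z":0,"twist":1},{"grip":-1,"x":0,"y":0,"z":0,"twist":1},{"grip":-1,"x":0,"y":0,"z":0,"twist":1},{"grip":-1,"x":0,"y":0,"z":0,"twist":1},{"grip":-1,"x":0,"y":0,"z":0,"twist":1},{"grip":-1,"x":0,"y":0,"z":0,"twist":1},{"grip":-1,"x":0,"y":0,"z":0,"twist":1},{"grip":-1,"x":0,"y":0,"z":0,"twist":1},{"grip":-1,"x":0,"y":0,"z":0,"twist":1},{"grip":-1,"x":0,"y":0,"z":0,"twist":0.7},{"grip":-1,"x":0,"y":0,"z":0,"twist":0}]'; python3 to.py 604.5 -277 69 101
```

```text
tool_pos: [605.3, -277.4, 72.2]
ft_force: [-0.5, 1.6, 4.5]
time_s: 47.1
tool_pos: [605.3, -277.4, 72.3]
eef_rot: [[-0.194, 0.981, 0.002], [0.981, 0.194, -0.0], [-0.001, 0.002, -1.0]]
ft_force: [-1.4, 1.9, 5.7]
opening: 0.148
grasp_force: 59.7
pos [ 605.3 -277.4   72.3] yaw 101.16 units xyz [ 0.009 -0.013  0.054] j6 54.2 open 0.148 t 47.1
twist 0.04 then xy [ 0.009 -0.012]
```

```bash
python3 -m crank '[{"grip":1,"x":0,"y":0,"z":0,"twist":0},{"grip":1,"x":0,"y":0,"z":0,"twist":0},{"grip":1,"x":0,"y":0,"z":0,"twist":0},{"grip":1,"x":0,"y":0,"z":0,"twist":0},{"grip":1,"x":0,"y":0,"z":0,"twist":0},{"grip":1,"x":0,"y":0,"z":-0.5,"twist":0},{"grip":1,"x":0,"y":0,"z":-0.7,"twist":0},{"grip":1,"x":0,"y":0,"z":-0.8,"twist":0},{"grip":1,"x":-0.4,"y":-0.7,"z":-0.3,"twist":0},{"grip":1,"x":-0.4,"y":-0.7,"z":-0.3,"twist":0},{"grip":1,"x":-0.4,"y":-0.7,"z":0,"twist":0},{"grip":1,"x":-0.4,"y":-0.7,"z":0,"twist":0}]'|head -2
python3 -m crank '[{"grip":1,"x":-0.4,"y":-0.7,"z":0,"twist":0},{"grip":1,"x":-0.4,"y":-0.7,"z":0,"twist":0},{"grip":1,"x":-0.4,"y":-0.7,"z":0,"twist":0},{"grip":1,"x":0,"y":0,"z":0,"twist":0},{"grip":1,"x":0,"y":0,"z":0,"twist":0}]'
python3 - <<'E'
from h import *
t=env.read_camera("top");cv2.imwrite("pics/top6.png",cv2.resize(t[60:300,75:395],None,fx=2.5,fy=2.5,interpolation=cv2.INTER_CUBIC)[:,:,::-1])
E
```

```text
time_s: 48.6
tool_pos: [457.4, -405.2, 227.4]
time_s: 49.22
tool_pos: [348.7, -499.2, 226.8]
eef_rot: [[-0.193, 0.981, 0.0], [0.981, 0.193, 0.0], [0.0, 0.0, -1.0]]
ft_force: [0.4, -0.0, -0.3]
opening: 1.0
grasp_force: 0.0
```

View pics/top6.png

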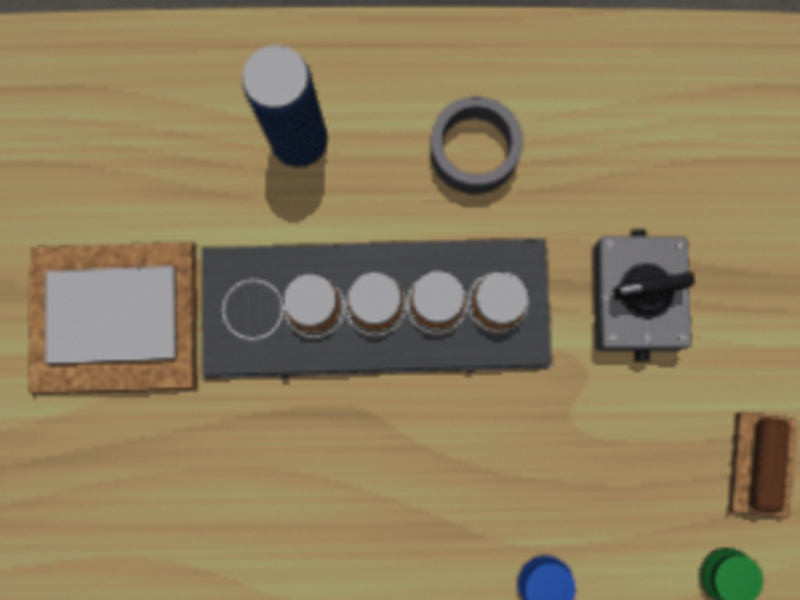

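The final view shows the handle pointer at crop (620,291), as it was at the start, so it's on. The jars are on rings 0–3, the slab is centred, and the bystanders haven't moved. Handing in.

```bash
python3 -c "
from plant import env
print(env.close_job())"
```

```text
the job is handed in; nothing more can be done
None
```

The job is handed in, and the judge returned no verdict: by my last camera check, the slab is centred and square on the mat, all four jars stand on rings 0–3 within about 3 mm, the isolator is back on, and the spray can, tape roll and sanding block look unmoved.

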